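# Fit the centrifuge rotor on its splined drive and hold it home

## Robot

A 6-joint arm with a two-finger parallel gripper is mounted at the origin on the work surface. World frame = base frame: x ahead of the robot, y to its left, z up, the work surface at z = 0. Lengths are in mm, angles in rad, forces in N, time in s.
With the tool pointing down it reaches from about 400 to 925 mm from the base axis. Payload 12.5 kg.
Tool frame: the origin (TCP) lies at the very end of the fingers, on their centre line; the grasp point (between the pads) lies 19 mm behind it; z points along the fingers, y is the direction in which the jaws open and shut (so a half turn about z gives the same grasp; the last joint's range is limited). The gripper opens to 95 mm and grips with 3 to 60 N. Pads are 20 mm wide; open, the fingers measure 119 mm over their backs; the gripper's body (75 mm by 180 mm) begins 59 mm behind the grasp point.
Start: joints at [1.01, 0.491, 1.559, -0, 1.092, -0.106], TCP at [274.538, 561.494, 214.661] pointing down, gripper open.
Joint ranges: [-3.1, 3.1], [-0.84, 2.19], [0.05, 2.79], [-1.13, 4.28], [0.06, 2.93], [-2.69, 2.69]. Speed limits (rad/s): [2.22, 2.22, 2.79, 3.14, 3.14, 3.14].

## Interface

Orientations are given as [roll, pitch, yaw] about the fixed x, y, z axes, in that order (R = Rz(yaw) Ry(pitch) Rx(roll)).
In Python, from cell import env gives the robot as it stands. The module is installed in compiled form; this text tells all that it offers.
- The arm moves only by the tool arm_command, never from a script. Its argument "deltas" is a list that holds one entry, the list of rows, each a list of 5 numbers: the closure, from 0 (fully open) to 1 (shut), then the shift along the world's x, y, z as a fraction of full scale, then the turn about the world's z as a fraction of full scale. In form: [[[grip, dx, dy, dz, twist], ...]]. A call has 1 to 12 rows; each row shifts and turns the pose as measured when the row begins; what a row does not reach is not made up. Full scale, the value 1, is 100 mm for a shift and pi/4 rad for a turn. A row lasts 1/12 s, in which the tool goes at most 41.7 mm and 7.16 degrees, less where a joint would pass 70% of its speed; a pose out of reach is approached as far as the arm can. A call with a number of a shift or a turn outside -1 to 1 is refused whole. A call with a gripper value outside its range is refused whole. The fingers move at their own pace and stop on an object; the grip force is fixed at half the most. Time passes only in rows, so rows that do not move let the fingers close. It gives the time, the measured TCP pose, the force and the opening at its end, in the units of the state.
- env.state(): the state, without advancing time (a new reading comes with each control period).
- env.read_camera(name): name is "side" or "top" or "wrist"; returns a dict with "frame" (384x512x3 uint8, red, green, blue), "fx", "fy", "cx", "cy" (pixels), "R" (3x3) and "t" (3): a world point X has camera coordinates R X + t; the wrist camera has in their place "tool_from_camera" (4x4, takes a point from camera to tool coordinates, whose origin is the TCP and whose axes are the flange's). Camera axes: x right, y down, z forward; pixel columns grow to the right and rows downward; lengths in mm; the calibration is good to about 2 mm. A picture is of the moment at which its call begins: read the wrist's pose just before it. There is no depth.
- env.job_done(): hands the job in, once; it reports no verdict.
The state is a dict: "t": time; "joints": joint angles; "qvel": joint speeds; "tau": joint torques, N m; "eef_pos": TCP position; "tcp_rot": TCP orientation; "ft_force": force on the tool from outside, world axes, zero at the start; "moment": the same for the moment, N m; "opening": opening from 0.0 (shut) to 1.0 (fully open).
Only numpy, scipy, OpenCV 4.12 (cv2) and the standard library are available. Lean on these libraries where they do the work, as an engineer would, in place of code of your own. Each camera call takes 0.05 s, during which the arm holds its last target.

## Task

Fit the rotor with the flat wing grip onto the centrifuge: turn it until the cross slot under its hub meshes with the four splines of the drive spindle, slide it down and press it against the sprung collar until it is fully home. Finish while still holding it pressed fully home, as it springs up again if you let go. Leave the other rotor, the cup, the roll of tape and the forceps beside it where they are.

Things in the scene. Friction and masses are not known exactly. Their poses are not given: they have to be found in the camera images.
- rotor: the rotor to fit, aluminium, 0.15-0.31 kg. Origin: centre of the hub's underside, z up. Square hub 42 x 42 mm, z 0 to 18; round head, 96 mm in diameter, z 18 to 36, six dark tube mouths; wing grip on top. Open below: a cross slot 18 mm deep in the hub, arms 10 mm wide, 34 mm long, along x and y (wing parallel to x arm). A quarter turn fits equally.
- rotor_grip (a point): centre of the wing grip's top edge, 72 mm above the rotor's origin, same axes. Upright flat wing 40 mm long (x), 12 mm thick (y), 36 mm high; pinch it across the 12 mm from above.
- spindle_top (a point): top of the drive spindle, on its axis in the open bowl, 85.5 mm above the table, z up. Two crossed steel blades (four splines) 30 mm long, 7 mm thick, along this point's x and y; roof-shaped ridge on their top 3.5 mm. Any angle about z; turns only against 0.12 N m of friction. Rotor home: its origin 15.5 mm below this point. Not meshed: hub rests about level with it.
- collar (a joint): sprung round black collar, 46 mm in diameter, around the blades, under the hub: 0 = up (its top 7.5 mm below spindle_top), 0.008 m = fully down on a hard stop (rotor home). The spring pushes up with 4.8 N at 0 and 9.6 N fully down: more than the rotor weighs.
- centrifuge: bench centrifuge, white, fixed. Origin: centre of its underside, below the spindle axis; front panel towards -x. Housing 210 mm (x) by 190 mm (y), front panel 28 mm farther, its dial 40 mm; rim 105 mm high; round open bowl 130 mm in diameter, floor 45 mm above the table.
- flat_rotor: another rotor, not to be used: flat aluminium disc 116 mm in diameter on a 40 mm round hub, with a low round knob, 46 mm high. It may stand in either of the two rotor places. Origin: centre of its underside
- cup: small white specimen cup, 36 mm wide, 35 mm high; leave alone. Origin: centre of its underside
- tape: roll of paper tape, 66 mm wide, 24 mm high; leave alone. Origin: centre of its underside
- forceps: steel forceps lying flat, 145 mm long; leave alone. Origin: near the middle, at the underside
Not all that is in view belongs to the job. What is shaped like the rotor but blue or purple is not meant.

How it is judged:
By the outcome, as a careful person would: the job done as asked, in the order asked, and still so for the second after the job is handed in, while the arm keeps its last pose, push and grip.
It also fails if it takes over 35 s, if anything falls off the work surface, if the arm or the gripper's body presses on something with over 40 N, if the wrist force passes 120 N, or if a joint passes its speed limit or range.

## Working session

There is one attempt and no reset: what is moved stays moved. The work goes in short steps, Python scripts to look and compute and a tool call to move; the robot and the scene stay as the last step left them, time stands still between calls to the robot, and variables do not carry over. Pictures are saved under pics/ and viewed, and the job is handed in when it is done.

Besides the shell and the picture viewer there is one more tool, called after "Call:" as name(argument=value, ...) on one line, values as JSON. arm_command: Moves the arm, as the interface text tells. Its arguments: {"type":"object","properties":{"deltas":{"type":"array","items":{"type":"array","items":{"type":"array","items":{"type":"number","minimum":-1,"maximum":1}}}}},"required":["deltas"]}

```bash
mkdir -p pics; cat > h.py <<'E'
from cell import env
import cv2, numpy as np, pickle
def snap(n,tag):
    s=env.state(); c=env.read_camera(n); cv2.imwrite(f'pics/{tag}.png',c['frame'][:,:,::-1]); pickle.dump((s,c),open(f'pics/{tag}.pkl','wb')); return s,c
def load(tag): return pickle.load(open(f'pics/{tag}.pkl','rb'))
E
python3 - <<'E'
from h import *
for n in('side','top','wrist'):
    s,c=snap(n,n+'0'); print(n,{k:v for k,v in c.items() if k!='frame'})
print(s)
E
```

```text
side {'fx': 400.01951206458494, 'fy': 400.01951206458494, 'cx': 258.7228087683534, 'cy': 193.89618576110385, 'R': array([[ 0.98121802, -0.19274357,  0.00781767],
       [-0.106938  , -0.57723457, -0.80954587],
       [ 0.16054739,  0.79350499, -0.58700457]]), 't': array([-487.19860133,  175.57470019,  863.65391742])}
top {'fx': 416.0901184511386, 'fy': 416.0901184511386, 'cx': 259.97352405293776, 'cy': 192.20656678325335, 'R': array([[ 0.02940524, -0.99955015, -0.00590091],
       [-0.99421438, -0.02863709, -0.10352623],
       [ 0.10331068,  0.00891098, -0.99460922]]), 't': array([ 88.73712882, 535.65647256, 997.26017794])}
wrist {'fx': 267.94836803912307, 'fy': 267.94836803912307, 'cx': 260.22599991964944, 'cy': 187.3500684646879, 'tool_from_camera': array([[ 1.29193988e-04, -9.61220165e-01, -2.75782119e-01,
         7.83245501e+01],
       [ 9.99999936e-01,  3.23144327e-05,  3.55834149e-04,
        -5.26688802e-01],
       [-3.33123217e-04, -2.75782147e-01,  9.61220108e-01,
        -1.70502423e+02],
       [ 0.00000000e+00,  0.00000000e+00,  0.00000000e+00,
         1.00000000e+00]])}
{'t': 0.1, 'joints': array([ 1.01037527e+00,  4.91483990e-01,  1.55942421e+00, -1.95181920e-05,
        1.09169753e+00, -1.05607136e-01]), 'qvel': array([ 8.62228068e-04, -6.68124029e-04, -1.31568479e-03, -4.99149468e-05,
        2.85809937e-03,  5.80995189e-04]), 'tau': array([ 2.03049007e-03, -6.13623118e+01, -2.58605397e+01,  6.93399226e-02,
        4.70801059e-02, -6.43607927e-05]), 'eef_pos': array([274.42297362, 561.27203093, 214.11738758]), 'tcp_rot': array([-3.14058339e+00, -8.95750829e-05,  2.68678769e+00]), 'ft_force': array([ 0.52382566, -0.13042424,  0.33112683]), 'moment': array([ 0.00661261,  0.06588477, -0.00025008]), 'opening': 0.9998140650221526}
```

View pics/side0.png

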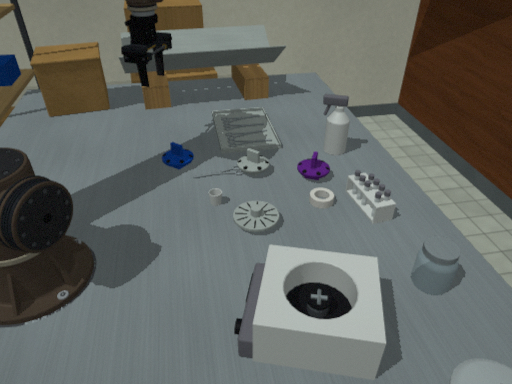

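View pics/top0.png

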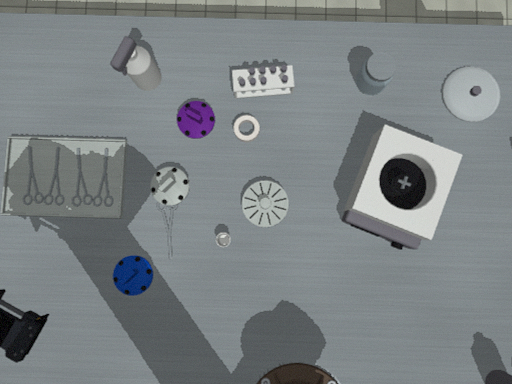

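View pics/wrist0.png

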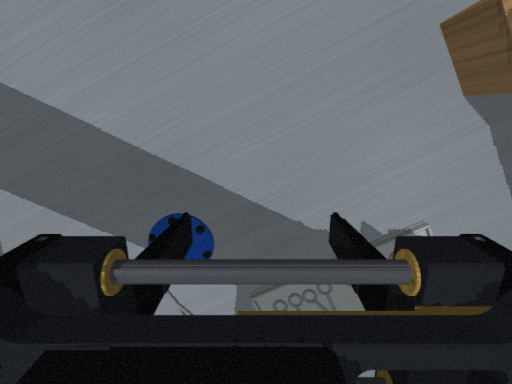

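The top view shows four rotor-like things: blue (133,275), purple (196,119), a flat disc with a low knob (265,203), and an aluminium one with an upright wing (170,186). The last fits the description. The spindle cross is at (404,183). I'll confirm in enlarged crops.

```bash
python3 - <<'E'
from h import *
s,c=load('top0'); s2,d=load('side0')
a=cv2.resize(c['frame'][155:220,135:205],None,fx=5.5,fy=5.5,interpolation=cv2.INTER_CUBIC)
b=cv2.resize(c['frame'][150:215,370:440],None,fx=5.5,fy=5.5,interpolation=cv2.INTER_CUBIC)
e=cv2.resize(d['frame'][140:185,225:280],None,fx=5,fy=5,interpolation=cv2.INTER_CUBIC)
f=cv2.resize(d['frame'][275:320,290:345],None,fx=5,fy=5,interpolation=cv2.INTER_CUBIC)
o=np.zeros((600,800,3),np.uint8)
o[:a.shape[0],:a.shape[1]]=a;o[:b.shape[0],400:400+b.shape[1]]=b
o[365:365+225,:275]=e;o[365:365+225,400:675]=f
cv2.imwrite('pics/crop0.png',o[:,:,::-1])
def ray(c,u,v,z):
    C=-c['R'].T@c['t'];r=c['R'].T@np.array([(u-c['cx'])/c['fx'],(v-c['cy'])/c['fy'],1]);return C+r*(z-C[2])/r[2]
print(ray(c,404.5,183,85.5),ray(d,318.5,297,85.5),ray(c,170,186,36))
E
```

```text
[ 558.08108789 -231.62522586   85.5       ] [ 557.86107696 -237.99023648   85.5       ] [540.96514091 325.19035374  36.        ]
```

View pics/crop0.png

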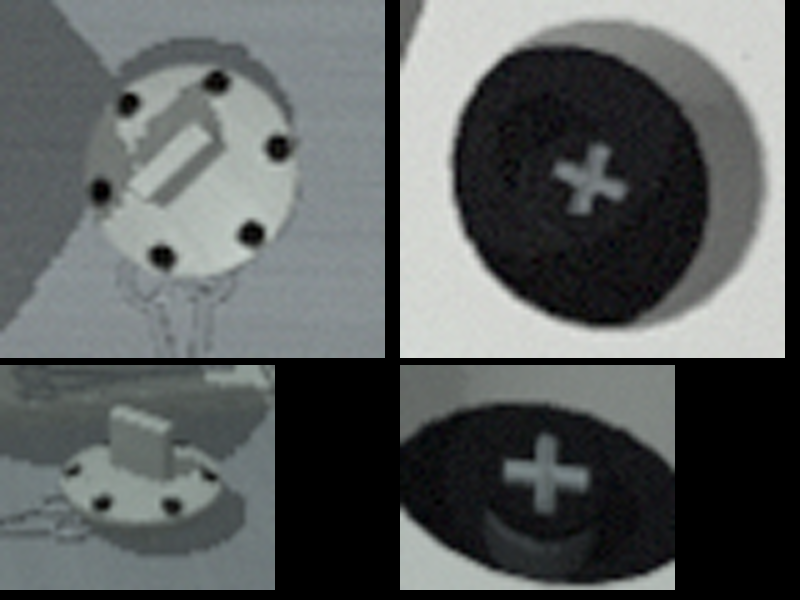

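```bash
cat >> h.py <<'E'
def ray(c,u,v,z):
    C=-c['R'].T@c['t'];r=c['R'].T@np.array([(u-c['cx'])/c['fx'],(v-c['cy'])/c['fy'],1]);return C+r*(z-C[2])/r[2]
def tri(c,p,d,q):
    A=[];b=[]
    for k,(u,v) in((c,p),(d,q)):
        P=np.c_[k['R'],k['t']]; x=(u-k['cx'])/k['fx'];y=(v-k['cy'])/k['fy']
        for r in(P[0]-x*P[2],P[1]-y*P[2]):A.append(r[:3]);b.append(-r[3])
    X,res,_,_=np.linalg.lstsq(np.array(A),np.array(b),rcond=None);return X,res
E
python3 - <<'E'
from h import *
s,c=load('top0'); s2,d=load('side0')
g=cv2.cvtColor(c['frame'],cv2.COLOR_RGB2GRAY)
# wing corners at z=72
P=lambda x,y:(135+x/5.5-.4,155+y/5.5-.4)
W=[ray(c,*P(*q),72) for q in((130,190),(195,123),(212,140),(150,203))]
print(np.round(W,1)); print('ctr',np.mean(W,0)); 
for i,j in((0,1),(3,2)): e=W[j]-W[i];print(np.hypot(*e[:2]),np.degrees(np.arctan2(e[1],e[0])))
# mouths: dark blobs
m=(g[155:220,135:205]<45).astype(np.uint8)
n,l,st,ce=cv2.connectedComponentsWithStats(m)
pts=[ray(c,ce[i][0]+135,ce[i][1]+155,36) for i in range(1,n) if 4<st[i][4]<60]
print(np.round(pts,1),np.mean(pts,0))
cc=np.mean(pts,0)
for z,q in((36,cc),(72,np.mean(W,0))):
    X=d['R']@q+d['t'];print('side proj',X[0]/X[2]*d['fx']+d['cx'],X[1]/X[2]*d['fy']+d['cy'])
# spindle
def cross(k,x0,y0,x1,y1):
    g=cv2.cvtColor(k['frame'],cv2.COLOR_RGB2GRAY)[y0:y1,x0:x1]; m=(g>75).astype(np.uint8)
    n,l,st,ce=cv2.connectedComponentsWithStats(m)
    for i in range(1,n): print(st[i],ce[i]+[x0,y0])
    return 
cross(c,390,170,418,197); cross(d,305,285,333,312)
print(tri(c,(404.7,183),d,(318.5,296.7)))
E
```

```text
[[528.6 344.4  72. ]
 [558.5 318.   72. ]
 [551.3 310.3  72. ]
 [523.3 335.5  72. ]]
ctr [540.40965831 327.06533794  72.        ]
39.86218479149775 -41.569230357393735
37.717983757262886 -42.03177473012243
[[582.4 318.1  36. ]
 [571.  356.8  36. ]
 [553.5 288.7  36. ]
 [531.5 366.7  36. ]
 [514.6 298.8  36. ]
 [503.7 337.9  36. ]] [542.78303639 327.84815362  36.        ]
side proj 252.83275863757217 159.98723812153557
side proj 252.07141697732337 149.60227751866682
[ 8  6 13 13 74] [404.06756757 182.35135135]
[24  0  4  2  6] [330.83333333 285.33333333]
[  6   4  17  15 106] [318.60377358 296.12264151]
(array([ 559.19996161, -233.76376106,   80.88730161]), array([0.46248039]))
```

The crop confirms the wing rotor: six dark mouths, upright wing, aluminium. It's at about (542,327) with the wing at −42°. The spindle is near (559,−233). I'll move so the wrist camera looks down on the rotor.

Call:
arm_command(deltas=[[[0, 0.3, -0.26, 0, -0.09], [0, 0.3, -0.26, 0, -0.09], [0, 0.3, -0.26, 0, -0.09], [0, 0.3, -0.26, 0, -0.09], [0, 0.3, -0.26, 0, 0], [0, 0.3, -0.26, 0, 0], [0, 0.3, -0.26, 0, 0], [0, 0.3, -0.26, 0, 0], [0, 0.3, -0.26, 0, 0], [0, 0.3, -0.26, 0, 0], [0, 0.3, -0.26, 0, 0], [0, 0, 0, 0, 0]]])

```text
t: 1.15
eef_pos: [614.0, 260.1, 211.2]
tcp_rot: [-3.137, -0.001, 2.397]
ft_force: [1.1, 1.6, 0.6]
opening: 1.0
```

```bash
python3 - <<'E'
from h import *
s,c=snap('wrist','w1');print(s['t'],s['eef_pos'],s['tcp_rot'],s['joints'],abs(s['qvel']).max())
E
```

```text
1.15 [614.02178356 260.1104588  211.17320931] [-3.13724099e+00 -1.18238724e-03  2.39691910e+00] [ 3.02186340e-01  5.56585343e-01  1.44810725e+00 -1.26856910e-03
  1.14125983e+00 -5.23408195e-01] 0.05198725845406209
```

View pics/w1.png

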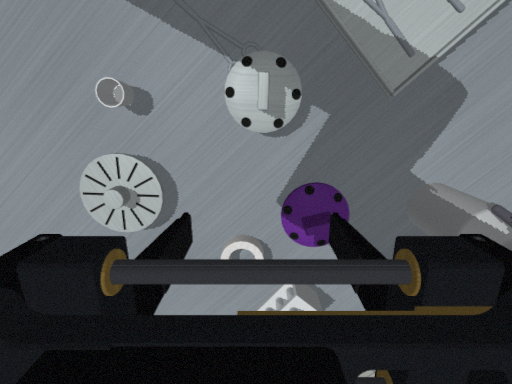

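The wing rotor is at about (264,90) and its wing lies along the tool's x axis. The flat rotor is at (120,190), purple at (315,213), the cup at (113,92).

```bash
cat >> h.py <<'E'
from scipy.spatial.transform import Rotation as Ro
def wcam(s,c):
    T=np.eye(4);T[:3,:3]=Ro.from_euler('xyz',s['tcp_rot']).as_matrix();T[:3,3]=s['eef_pos']
    M=np.linalg.inv(T@c['tool_from_camera']);k=dict(c);k['R']=M[:3,:3];k['t']=M[:3,3];return k
def proj(k,X):
    X=k['R']@np.asarray(X,float)+k['t'];return X[0]/X[2]*k['fx']+k['cx'],X[1]/X[2]*k['fy']+k['cy']
E
python3 - <<'E'
from h import *
s,c=load('w1');k=wcam(s,c)
g=cv2.cvtColor(c['frame'],cv2.COLOR_RGB2GRAY)
x0,y0,x1,y1=215,40,310,140
m=(g[y0:y1,x0:x1]<50).astype(np.uint8)
n,l,st,ce=cv2.connectedComponentsWithStats(m)
pts=[]
for i in range(1,n):
    if 25<st[i][4]<120: pts.append(ray(k,ce[i][0]+x0,ce[i][1]+y0,36)); print(st[i][4],ce[i]+[x0,y0],pts[-1].round(1))
p=np.array(pts);ct=p.mean(0);r=p-ct;print(ct,np.hypot(r[:,0],r[:,1]),np.degrees(np.arctan2(r[:,1],r[:,0]))%60)
cv2.imwrite('pics/crop1.png',cv2.resize(c['frame'][y0:y1,x0:x1,::-1],None,fx=6,fy=6,interpolation=cv2.INTER_CUBIC))
E
```

```text
76 [246.46052632  60.59210526] [502.8 338.7  36. ]
75 [280.64  61.76] [531.1 367.6  36. ]
61 [229.3442623  91.7704918] [513.9 299.4  36. ]
65 [295.63076923  93.56923077] [570.2 357.4  36. ]
54 [245.61111111 121.61111111] [552.9 289.7  36. ]
58 [277.84482759 122.68965517] [581.3 318.5  36. ]
[542.02960149 328.57131601  36.        ] [40.5595902  40.50679262 40.50879921 40.32271126 40.38449969 40.54178216] [45.50705494 45.63630274 45.97779832 45.73701148 45.67541193 45.6853088 ]
```

View pics/crop1.png

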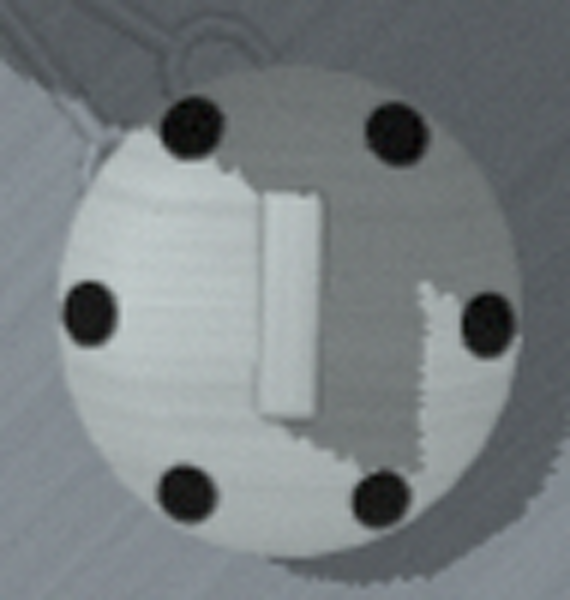

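Rotor centre is (542.0,328.6), all mouths at radius 40.5±0.1, wing at −44.3°; the top view agrees within 1 mm.

Call:
arm_command(deltas=[[[0, -0.24, 0.22, -0.15, -0.037], [0, -0.24, 0.22, -0.2, 0], [0, -0.2, 0.2, -0.25, 0], [0, 0, 0, -0.2, 0], [0, 0, 0, 0, 0]]])

```text
t: 1.62
eef_pos: [539.1, 328.2, 128.5]
tcp_rot: [-3.138, -0.002, 2.363]
ft_force: [0.9, -0.1, -0.6]
opening: 0.999
```

Call:
arm_command(deltas=[[[0, 0.03, 0, -0.3, 0.005], [0, 0, 0, -0.28, 0], [0, 0, 0, -0.2, 0], [0, 0, 0, 0, 0]]])

```text
t: 1.95
eef_pos: [540.8, 331.5, 51.9]
tcp_rot: [-3.141, -0.002, 2.372]
ft_force: [0.2, -0.7, 0.4]
opening: 1.001
```

Call:
arm_command(deltas=[[[0, 0.01, -0.025, -0.06, 0], [0, 0, 0, 0, 0], [0, 0, 0, 0, 0]]])

```text
t: 2.2
eef_pos: [542.7, 329.8, 48.6]
tcp_rot: [3.14, -0.001, 2.372]
ft_force: [-0.6, 0.1, -0.3]
opening: 1.001
```

Call:
arm_command(deltas=[[[0, 0, -0.012, -0.06, 0], [0, 0, 0, 0, 0], [0.9, 0, 0, 0, 0], [0.9, 0, 0, 0, 0], [0.9, 0, 0, 0, 0], [0.9, 0, 0, 0, 0], [0.9, 0, 0, 0, 0], [0.9, 0, 0, 0, 0]]])

```text
t: 2.87
eef_pos: [544.7, 329.1, 47.0]
tcp_rot: [3.134, 0.001, 2.371]
ft_force: [0.3, 0.1, 0.3]
opening: 0.632
```

Call:
arm_command(deltas=[[[1, -0.01, 0, -0.02, 0], [1, 0, 0, 0, 0], [1, 0, 0, 0, 0], [1, 0, 0, 0, 0], [1, 0, 0, 0, 0], [1, 0, 0, 0, 0], [1, 0, 0, 0, 0], [1, 0, 0, 0, 0], [1, 0, 0, 0, 0], [1, 0, 0, 0, 0]]])

```text
t: 3.7
eef_pos: [543.4, 329.1, 44.5]
tcp_rot: [3.134, 0.001, 2.372]
ft_force: [0.3, 0.7, 0.3]
opening: 0.125
```

Call:
arm_command(deltas=[[[1, 0, 0, 0, 0], [1, 0, 0, 0.1, 0], [1, 0, 0, 0.25, 0], [1, 0, 0, 0.3, 0], [1, 0, 0, 0.3, 0], [1, 0, 0, 0.3, 0], [1, 0, 0, 0, 0]]])

```text
t: 4.28
eef_pos: [540.9, 327.7, 174.6]
tcp_rot: [3.141, -0.001, 2.371]
ft_force: [1.0, -0.3, -1.7]
opening: 0.125
```

```bash
python3 - <<'E'
from h import *
s,c=snap('wrist','w2');print(s['t'],s['eef_pos'],s['tcp_rot'],s['ft_force'],s['opening'])
E
```

```text
4.2833 [540.86072184 327.74167341 174.6310788 ] [ 3.14110652e+00 -1.42157289e-03  2.37139234e+00] [ 1.01559314 -0.28003805 -1.74530767] 0.12459503756586277
```

View pics/w2.png

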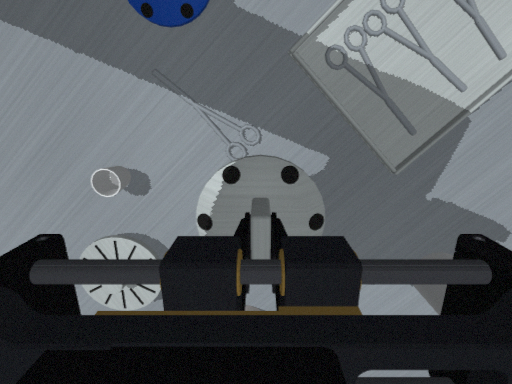

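Rotor held square: mouths at (231,174), (289,174), (204,221), (316,221). Forceps and cup undisturbed. I'll measure its offset in the tool frame.

```bash
python3 - <<'E'
from h import *
s,c=load('w2')
M=np.linalg.inv(c['tool_from_camera']);k=dict(c);k['R']=M[:3,:3];k['t']=M[:3,3]
g=cv2.cvtColor(c['frame'],cv2.COLOR_RGB2GRAY)
x0,y0,x1,y1=190,150,330,235
m=(g[y0:y1,x0:x1]<45).astype(np.uint8)
n,l,st,ce=cv2.connectedComponentsWithStats(m);q=[]
for i in range(1,n):
    if 60<st[i][4]<400: print(st[i],ce[i]+[x0,y0]);q.append(ce[i]+[x0,y0])
from scipy.optimize import least_squares
q=[p for p in q if p[1]<232]
def f(v):
    x,y,z,a=v;o=[]
    for p in q:
        X=ray(k,p[0],p[1],z);th=np.arctan2(X[1]-y,X[0]-x);t=np.round((th-a-np.pi/6)/(np.pi/3))*np.pi/3+np.pi/6+a
        o+=[X[0]-x-40.45*np.cos(t),X[1]-y-40.45*np.sin(t)]
    return o
r=least_squares(f,[0,0,8.5,0]);print(r.x,np.degrees(r.x[3]),r.fun)
for z in (6,8.5,11):
  r=least_squares(lambda v:f([v[0],v[1],z,v[2]]),[0,0,0]);print(z,r.x,r.cost)
E
```

```text
[ 33  16  17  18 236] [230.8559322  174.45338983]
[ 91  16  17  18 239] [289.29707113 174.26778243]
[ 45  63  16  22 221] [243.81900452 225.78280543]
[ 81  63  16  22 227] [276.37885463 225.76651982]
[  8  64  14  16 172] [204.4244186  221.39534884]
[119  64  14  16 175] [315.70857143 221.42857143]
[-6.77283562e+00 -6.61042928e-01  2.68504918e+01 -4.51670538e-04] -0.025878815547527884 [  3.43000343  -1.85163623   3.56125995   1.86411612  -3.62031059
  27.449813    -3.63945524 -27.43124538   0.16120939  -3.81419355
   0.10729318   3.78314604]
6 [ 9.65839955e-01 -6.49958560e-01 -4.59727027e-04] 837.6192023570326
8.5 [ 3.79630089e-02 -6.51484996e-01 -4.41855358e-04] 828.3009945317956
11 [-8.89913780e-01 -6.52657800e-01 -4.54268352e-04] 820.1713039124724
```

Call:
arm_command(deltas=[[[1, 0, -0.25, 0, -0.06], [1, 0, -0.4, 0.02, -0.1], [1, 0, -0.4, 0, -0.1], [1, 0, -0.4, 0, -0.1], [1, 0, -0.4, 0, -0.1], [1, 0, -0.4, 0, -0.1], [1, 0, -0.4, 0, -0.1], [1, 0, -0.4, 0, -0.1], [1, 0, -0.4, 0, -0.1], [1, 0, -0.4, 0, -0.1], [1, 0, -0.4, 0, -0.1], [1, 0, -0.4, 0, -0.1]]])

```text
t: 5.33
eef_pos: [529.0, -149.2, 165.4]
tcp_rot: [-3.126, -0.007, 1.431]
ft_force: [1.0, -0.7, -2.4]
opening: 0.124
```

```bash
python3 - <<'E'
from h import *
s,c=load('w2')
M=np.linalg.inv(c['tool_from_camera']);k=dict(c);k['R']=M[:3,:3];k['t']=M[:3,3]
q=[(230.86,174.45),(289.30,174.27),(204.42,221.40),(315.71,221.43)]
from scipy.optimize import least_squares
def f(v):
    x,y,z,a=v;o=[]
    for p in q:
        X=ray(k,p[0],p[1],z);th=np.arctan2(X[1]-y,X[0]-x);t=np.round((th-a-np.pi/6)/(np.pi/3))*np.pi/3+np.pi/6+a
        o+=[X[0]-x-40.45*np.cos(t),X[1]-y-40.45*np.sin(t)]
    return o
r=least_squares(f,[0,0,8.5,0]);print(r.x,np.degrees(r.x[3]),r.fun)
for z in (6,8.5,11):
  r=least_squares(lambda v:f([v[0],v[1],z,v[2]]),[0,0,0]);print(z,r.x,r.cost)
E
```

```text
[ 6.84036797e-01 -6.57347834e-01  9.87270918e+00 -3.43381354e-04] -0.019674302349397772 [-0.02869184  0.05280578  0.0901073  -0.03171143 -0.010142   -0.00488806
 -0.05127346 -0.0162063 ]
6 [ 1.97123275e+00 -6.55177145e-01 -3.43420585e-04] 1.2335148123887654
8.5 [ 1.14029251e+00 -6.56578645e-01 -3.43382305e-04] 0.16186634366171665
11 [ 3.09352274e-01 -6.57979491e-01 -3.43381351e-04] 0.1117269238336752
```

Call:
arm_command(deltas=[[[1, 0.03, -0.38, 0.04, -0.03], [1, 0.03, -0.38, 0.03, -0.03], [1, 0.03, -0.38, 0, -0.03], [1, 0.02, -0.3, 0, 0], [1, 0, 0, 0, 0], [1, 0, 0, 0, 0]]])

```text
t: 5.83
eef_pos: [534.6, -307.6, 166.1]
tcp_rot: [-3.117, -0.01, 1.342]
ft_force: [0.9, 0.3, -2.6]
opening: 0.123
```

```bash
python3 - <<'E'
from h import *
s,c=snap('wrist','w3');print(s['t'],s['eef_pos'],s['tcp_rot'],s['ft_force'],s['opening'])
snap('top','t3')
E
```

```text
5.8333 [ 534.63357379 -307.62669827  166.07781521] [-3.116737   -0.00970642  1.34193413] [ 0.89363027  0.29838116 -2.60460873] 0.12280416933901168
```

View pics/w3.png

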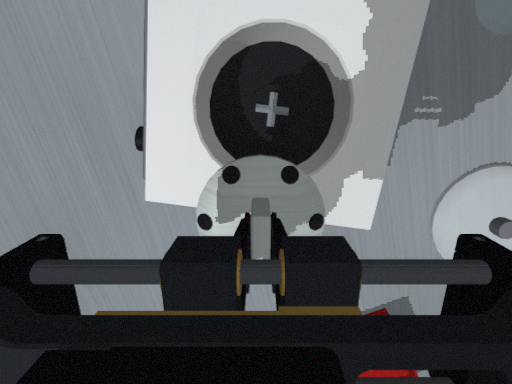

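The spindle cross shows at (272,109) through the open bowl, turned a few degrees from the tool axes.

```bash
cat >> h.py <<'E'
def spindle(s,c,x0=250,y0=85,x1=296,y1=133,th=75,z=84):
    g=cv2.cvtColor(c['frame'],cv2.COLOR_RGB2GRAY)[y0:y1,x0:x1]
    n,l,st,ce=cv2.connectedComponentsWithStats((g>th).astype(np.uint8))
    i=1+np.argmax([t[4] for t in st[1:]]);print(st[i],ce[i]+[x0,y0])
    k=wcam(s,c);ys,xs=np.nonzero(l==i)
    X=np.array([ray(k,x+x0,y+y0,z) for x,y in zip(xs,ys)])
    r=(X-X.mean(0))[:,:2];a=np.arctan2(r[:,1],r[:,0]);rr=np.hypot(r[:,0],r[:,1])
    w=rr**4;ang=np.angle(np.sum(w*np.exp(4j*a)))/4
    bb=cv2.minAreaRect((r*10).astype(np.float32));print('maxr',rr.max())
    return X.mean(0),np.degrees(ang)
E
python3 - <<'E'
from h import *
s,c=load('w3');k=wcam(s,c)
for th in(65,80,100):
    p,a=spindle(s,c,th=th);print(th,p,a,a+90)
R=Ro.from_euler('xyz',s['tcp_rot']).as_matrix()
print('rot ctr world (head top)',s['eef_pos']+R@[0.8,-.66,9], 'origin',s['eef_pos']+R@[0.8,-.66,45],'yaw',np.degrees(s['tcp_rot'][2]))
cv2.imwrite('pics/crop3.png',cv2.resize(c['frame'][80:140,240:305,::-1],None,fx=8,fy=8,interpolation=cv2.INTER_CUBIC))
E
```

```text
[  5   7  34  35 478] [271.37866109 109.12552301]
maxr 15.172657697026539
65 [ 559.96563855 -231.92954435   84.        ] -19.05817323901996 70.94182676098004
[  5   7  34  35 422] [270.79620853 108.82227488]
maxr 15.626978469220322
80 [ 559.50840265 -231.55072845   84.        ] -18.35397549606989 71.64602450393011
[  6   7  20  34 260] [267.8        109.62692308]
maxr 15.818195571131806
100 [ 556.71233367 -231.62516816   84.        ] -19.96991555679098 70.03008444320902
rot ctr world (head top) [ 533.97439963 -306.56226424  157.1051863 ] origin [ 533.18226741 -306.0190721   121.11800152] yaw 76.88716222037245
```

View pics/crop3.png

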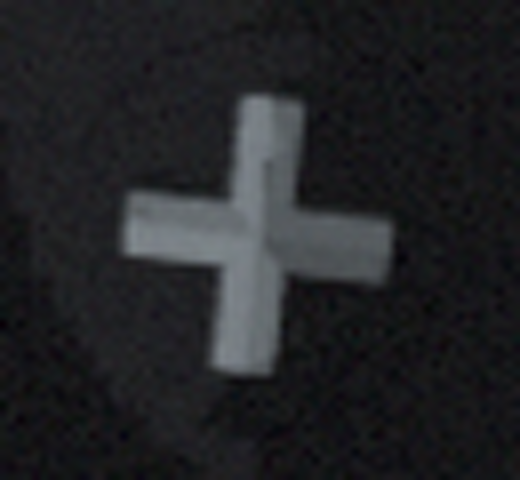

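Call:
arm_command(deltas=[[[1, 0.1, 0.28, 0.0, -0.06], [1, 0.1, 0.28, 0, -0.05], [1, 0.06, 0.16, 0, 0], [1, 0, 0, 0, 0], [1, 0, 0, 0, 0]]])

```text
t: 6.35
eef_pos: [560.4, -225.9, 165.2]
tcp_rot: [-3.113, -0.011, 1.258]
ft_force: [-0.9, -1.1, -2.1]
opening: 0.125
```

```bash
cat >> h.py <<'E'
SP=np.array([560.1,-231.8,85.5])
def err():
    s=env.state();R=Ro.from_euler('xyz',s['tcp_rot']).as_matrix();o=s['eef_pos']+R@[.8,-.66,45]
    print('t',s['t'],'tcp',s['eef_pos'].round(2),'rot',np.degrees(s['tcp_rot']).round(2),'origin',o.round(2),'need',(SP-o).round(2),'yaw need scale',((np.radians(70.9)-s['tcp_rot'][2])/(np.pi/4)).round(4),'F',s['ft_force'].round(1),'M',s['moment'].round(2),s['opening'].round(3),'v',abs(s['qvel']).max())
E
python3 -c "
from h import *
err()"
```

```text
Traceback (most recent call last):
  File "h.py", line 33, in err
    print('t',s['t'],'tcp',s['eef_pos'].round(2),'rot',np.degrees(s['tcp_rot']).round(2),'origin',o.round(2),'need',(SP-o).round(2),'yaw need scale',((np.radians(70.9)-s['tcp_rot'][2])/(np.pi/4)).round(4),'F',s['ft_force'].round(1),'M',s['moment'].round(2),s['opening'].round(3),'v',abs(s['qvel']).max())
                                                                                                                                                                                                                                                                 ^^^^^^^^^^^^^^^^^^
AttributeError: 'float' object has no attribute 'round'
```

```bash
sed -i "s/s\['opening'\].round(3)/round(s['opening'],3)/" h.py
python3 -c "
from h import *
err()"
```

```text
t 6.35 tcp [ 560.45 -225.94  165.17] rot [-178.38   -0.61   72.06] origin [ 559.   -224.13  120.22] need [  1.1   -7.67 -34.72] yaw need scale -0.0257 F [-0.9 -1.1 -2.1] M [-0.09  0.07  0.01] 0.125 v 0.047450201080161875
```

Call:
arm_command(deltas=[[[1, 0.01, -0.07, -0.1, -0.025], [1, 0, 0, -0.1, 0], [1, 0, 0, 0, 0], [1, 0, 0, 0, 0]]])

```text
t: 6.68
eef_pos: [560.8, -233.6, 142.8]
tcp_rot: [-3.113, -0.01, 1.238]
ft_force: [-0.2, -0.7, -2.3]
opening: 0.125
```

```bash
python3 -c "
from h import *
err()"
```

```text
t 6.6833 tcp [ 560.77 -233.6   142.76] rot [-178.34   -0.6    70.92] origin [ 559.33 -231.76   97.81] need [  0.77  -0.04 -12.31] yaw need scale -0.0004 F [-0.2 -0.7 -2.3] M [-0.03 -0.01 -0.03] 0.125 v 0.02205141980729386
```

Call:
arm_command(deltas=[[[1, 0.008, 0, -0.06, 0], [1, 0, 0, -0.06, 0], [1, 0, 0, -0.05, 0], [1, 0, 0, 0, 0], [1, 0, 0, 0, 0]]])

```text
t: 7.1
eef_pos: [561.4, -234.4, 123.6]
tcp_rot: [-3.112, -0.012, 1.235]
ft_force: [1.7, 0.8, -2.0]
opening: 0.123
```

```bash
python3 -c "
from h import *
err();snap('side','s4');s,c=snap('wrist','w4')
_,c=load('s4');cv2.imwrite('pics/crop4.png',cv2.resize(c['frame'][230:370,230:400,::-1],None,fx=4,fy=4,interpolation=cv2.INTER_CUBIC))"
```

```text
t 7.1 tcp [ 561.4 -234.4  123.6] rot [-178.33   -0.7    70.75] origin [ 559.98 -232.47   78.66] need [0.12 0.67 6.84] yaw need scale 0.0034 F [ 1.7  0.8 -2. ] M [ 0.19 -0.05 -0.04] 0.123 v 0.009443170623399777
```

View pics/crop4.png

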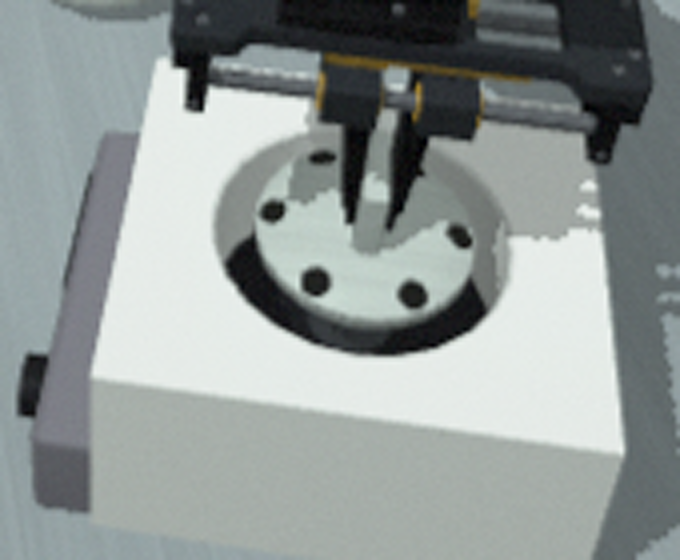

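The hub has meshed: rotor origin is 6.8 mm below the spindle top with no vertical load, and it is centred in the bowl. Now I'll press against the collar.

Call:
arm_command(deltas=[[[1, 0, 0.003, -0.04, 0], [1, 0, 0, -0.04, 0], [1, 0, 0, -0.03, 0], [1, 0, 0, -0.02, 0], [1, 0, 0, -0.02, 0]]])

```text
t: 7.62
eef_pos: [561.7, -234.2, 114.4]
tcp_rot: [-3.117, -0.011, 1.236]
ft_force: [-8.1, 6.5, 24.3]
opening: 0.123
```

```bash
python3 -c "
from h import *
err()"
```

```text
t 7.6167 tcp [ 561.66 -234.24  114.37] rot [-178.57   -0.61   70.8 ] origin [ 560.4  -232.45   69.41] need [-0.3   0.65 16.09] yaw need scale 0.0022 F [-8.1  6.5 24.3] M [ 0.89  1.69 -0.07] 0.123 v 0.019482140531503087
```

Call:
arm_command(deltas=[[[1, 0, 0, -0.015, 0], [1, 0, 0, -0.015, 0]]])

```text
t: 7.78
eef_pos: [561.5, -234.2, 114.5]
tcp_rot: [-3.119, -0.01, 1.236]
ft_force: [-3.9, 4.9, 12.5]
opening: 0.125
```

```bash
python3 - <<'E'
from h import *
err();s,c=snap('wrist','w5');_,d=snap('side','s5');snap('top','t5');err()
M=np.linalg.inv(c['tool_from_camera']);k=dict(c);k['R']=M[:3,:3];k['t']=M[:3,3]
g=cv2.cvtColor(c['frame'],cv2.COLOR_RGB2GRAY);x0,y0,x1,y1=190,150,330,235
n,l,st,ce=cv2.connectedComponentsWithStats((g[y0:y1,x0:x1]<45).astype(np.uint8))
for i in range(1,n):
    if 60<st[i][4]<400: print(st[i],ce[i]+[x0,y0])
o=np.zeros((560,800,3),np.uint8)
a=cv2.resize(d['frame'][230:370,230:400],None,fx=2.8,fy=2.8,interpolation=cv2.INTER_CUBIC);o[:a.shape[0],:a.shape[1]]=a[:, :800]
b=cv2.resize(c['frame'][60:300,110:410],None,fx=1.05,fy=1.05);o[:b.shape[0],480:480+b.shape[1]]=b
cv2.imwrite('pics/crop5.png',o[:,:,::-1])
E
```

```text
t 7.7833 tcp [ 561.55 -234.23  114.55] rot [-178.69   -0.56   70.82] origin [ 560.36 -232.5    69.58] need [-0.26  0.7  15.92] yaw need scale 0.0017 F [-3.9  4.9 12.5] M [ 0.65  0.88 -0.1 ] 0.125 v 0.01905319182078479
t 7.9333 tcp [ 561.56 -234.24  114.54] rot [-178.68   -0.56   70.82] origin [ 560.37 -232.51   69.58] need [-0.27  0.71 15.92] yaw need scale 0.0017 F [-4.5  3.9 13.7] M [ 0.7   1.02 -0.09] 0.126 v 0.0014071086523638828
[ 33  16  17  18 247] [230.84210526 174.15789474]
[ 91  16  18  18 243] [289.6090535  174.27572016]
[ 45  63  16  22 228] [244.00877193 225.80263158]
[ 81  63  16  22 227] [276.37885463 225.76651982]
[  8  64  14  15 165] [204.13333333 221.01818182]
[119  64  14  15 170] [315.81176471 221.09411765]
```

View pics/crop5.png

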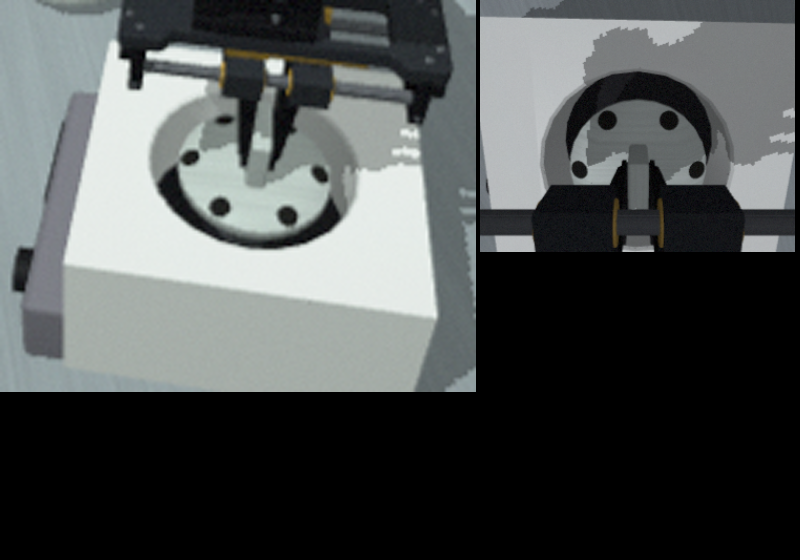

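View pics/t5.png

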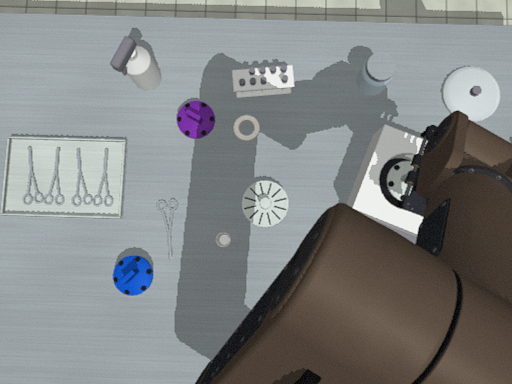

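Call:
arm_command(deltas=[[[1, 0, 0, -0.022, 0], [1, 0, 0, -0.022, 0]]])

```text
t: 8.1
eef_pos: [561.5, -234.1, 114.3]
tcp_rot: [-3.121, -0.009, 1.237]
ft_force: [-8.0, 6.0, 24.9]
opening: 0.126
```

```bash
python3 -c "
from h import *
err();snap('side','s6');snap('wrist','w6');err()"
```

```text
t 8.1 tcp [ 561.51 -234.15  114.32] rot [-178.82   -0.52   70.85] origin [ 560.4  -232.48   69.35] need [-0.3   0.68 16.15] yaw need scale 0.0011 F [-8.   6.  24.9] M [ 0.99  1.72 -0.04] 0.126 v 0.02187309430821201
t 8.2 tcp [ 561.52 -234.16  114.37] rot [-178.83   -0.52   70.84] origin [ 560.42 -232.5    69.4 ] need [-0.32  0.7  16.1 ] yaw need scale 0.0013 F [-7.7  5.9 23. ] M [ 0.95  1.56 -0.1 ] 0.126 v 0.0014742944507727324
```

The push went from 13.7 to 23 N with under 0.2 mm of travel, so the collar is on its hard stop (the spring alone gives 0.6 N/mm). It's holding steady, so I'm handing in.

```bash
python3 -c "
from h import *
print(env.job_done());err()"
```

```text
the job is handed in; nothing more can be done
None
the job is handed in; nothing more can be done
```

The aluminium wing rotor is on the spindle, meshed and pressed home. I handed the job in at about 8.2 s with the gripper still holding it down.

**Fit:** I gripped the wing (opening 11.9 mm) and turned it to the cross angle I measured, 70.9°. The hub slid over the splines with no vertical load.

**Last checks:**
- **Depth:** the rotor origin measured about 16.1 mm below the spindle top, against a nominal 15.5 mm. The 0.6 mm difference is within my uncertainty in the grasp height.
- **Hard stop:** raising the push from 13.7 to 23 N moved the rotor less than 0.2 mm, so the collar is down on its stop.
- **Grip:** the tube mouths moved less than 0.5 pixel in the wrist view taken at 13.7 N push, so the rotor had not slipped. I did not re-measure this after the final push to 23 N, but the opening was unchanged.
- **Other items:** the last top view shows the flat rotor, cup, tape and forceps where they were.

**Did not come out clean:**
- The tool was tilted about 1.3° while pressing, with 6–8 N of side force.
- The rotor's position came out about 0.7 mm off the measured spindle axis, within the fit's clearance.
- The side camera put the spindle about 6 mm further in y than the top and wrist cameras did. I used the wrist measurement.

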